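# Find the ground samples that fit the radius gauges

### The arm

A 7-joint arm with a two-finger parallel gripper is mounted at the origin on the work surface. World frame = base frame: x ahead of the robot, y to its left, z up, the work surface at z = 0. Lengths are in mm, angles in rad, forces in N, time in s.
With the tool pointing down it reaches from about 400 to 875 mm from the base axis. Payload 4.4 kg.
Tool frame: the origin (TCP) lies between the finger pads, 19 mm behind the fingertips; this is the grasp point; z points along the fingers, y is the line along which they close (so a half turn about z gives the same grasp; the last joint's range is limited). The gripper opens to 85 mm and grips with 20 to 120 N. Pads are 22 mm wide; open, the fingers measure 114 mm over their backs; the gripper's body (76 mm by 85 mm) begins 54 mm behind the grasp point. The pads swing forward as they close: fully open they stand 13 mm farther back than shut.
Start: joints at [-0.066, 0.628, 0.038, 1.517, -0.027, 0.996, -0.02], TCP at [650.013, 0.026, 250.013] pointing down, gripper open.
Joint ranges: [-3.06, 3.06], [-0.37, 2.12], [-1.25, 1.32], [0.18, 2.47], [-1.1, 4.24], [0.23, 1.98], [-2.94, 2.94]. Speed limits (rad/s): [2.57, 2.57, 3.14, 3.14, 3.14, 3.14, 3.14].

### API

Orientations are given as [roll, pitch, yaw] about the fixed x, y, z axes, in that order (R = Rz(yaw) Ry(pitch) Rx(roll)).
In Python, from cell import ctrl gives the robot as it stands.
- The arm moves only by the tool step_arm, never from a script. Its argument "plan" is a list of rows, each an object of numbers: "dx", "dy", "dz": the shift along the tool's x, y, z scaled (see below); "ax", "ay", "az": the turn, a rotation vector about the tool's x, y, z scaled (see below); "gripper": the opening, from 0 (shut) to 1 (fully open). A call has 1 to 20 rows; each row shifts and turns the commanded pose from where the row before left it, along the tool's axes as they then stand; what a row does not reach is not made up. The controller multiplies each number of a shift by 0.3 m and each number of a turn by 90 degrees. A row lasts 1/8 s, in which the tool goes at most 62.5 mm and 10.7 degrees, less where a joint would pass 70% of its speed; a pose out of reach is approached as far as the arm can. A call with a number of a shift or a turn outside -1 to 1 is refused whole. A call with a gripper value outside its range is refused whole. The fingers move at their own pace and stop on an object; the grip force is fixed at half the most. Time passes only in rows, so rows that do not move let the fingers close. It gives the time, the measured TCP pose, the force, the opening and the grip force at its end, in the units of the state.
- ctrl.read_state(): the state, without advancing time (a new reading comes with each control period).
- ctrl.get_image(name): name is "scene" or "side" or "wrist"; returns a dict with "color" (384x512x3 uint8, red, green, blue), "range_z" (384x512 float32, mm along the optical axis (not along the pixel's ray), 0 where there is no reading), "fx", "fy", "cx", "cy" (pixels), "k1" (the pictures are not rectified: a ray, as slopes to the right and down, at radius r is drawn at 1 + k1 r^2 times it, then the intrinsics apply), "T" (4x4, takes a point from camera to world coordinates); the wrist camera has in their place "T_tool_cam" (4x4, takes a point from camera to tool coordinates, whose origin is the TCP and whose axes are the flange's). Camera axes: x right, y down, z forward; pixel columns grow to the right and rows downward; lengths in mm; the calibration is good to about 2 mm. A picture is of the moment at which its call begins: read the wrist's pose just before it.
- ctrl.finish_job(): hands the job in; it is judged then, once.
The state is a dict: "clock": time; "qpos": joint angles; "qd": joint speeds; "tau": joint torques, N m; "eef_pos": TCP position; "tool_rot": TCP orientation; "force": force on the tool from outside, world axes, zero at the start; "torque": the same for the moment, N m; "width": finger opening in mm; "gripper_force": force on a finger pad.
Only numpy, scipy, OpenCV 4.12 (cv2) and the standard library are available. Lean on these libraries where they do the work, as an engineer would, in place of code of your own. Each camera call takes 0.05 s, during which the arm holds its last target. There are 200 camera calls.

### The job

One of the three ridged samples and one of the two grooved samples were ground to the gauges' radius: touch the hollow gauge to the ridges and the nose gauge to the grooves to find which sample each one fits, going fully home without rocking. Leave each gauge standing there by itself, fully seated, upright and about midway along the sample. Touch gently, since the samples are finished: never press a gauge on a sample with more than 20 N, and leave the other things on the table where they are.

Things in the scene. Friction and masses are not known exactly. Their poses are not given: they have to be found in the camera images.
- hollow_gauge: steel radius gauge, an arch with a concave half-round underside, on a stand; 120 g, mostly the tab. Origin: middle between the two leg tips; z up, x through its 22 mm thickness, y across its 45 mm width. Inside radius 15.7 mm, crown 27.7 mm above the origin, legs straight for the lowest 12 mm; arch top 34.7 mm up; on it, set 8 mm to +y, a grip tab 14 (x) x 24 mm (y), up to 70 mm up.
- hollow_crown (a point): highest inside point of the hollow gauge's round. On the 15 mm ridge it comes down to the ridge's crown with 0.7 mm side play; on the 20 mm ridge it stays about 20 mm too high, on its leg tips; on the 8 mm ridge it gets down but has about 7 mm play to either side and leans over when let go. Off centre, one leg catches on the ridge early and is pushed sideways towards centre.
- hollow_grip (a point): middle of the hollow gauge's grip tab, 58 mm above its origin and 8 mm to its +y: a good place for the TCP, fingers closing along the gauge's y (24 mm)
- nose_gauge: steel radius gauge with a convex half-round nose down, hanging by its shoulders on the other stand; about 120 g. Origin: middle of the nose's lowest line; z up, x through its 22 mm thickness, y across. Nose radius 14.3 mm, 28.6 mm wide, straight above the round; shoulders 48 mm wide 30 to 38 mm up; grip tab 14 (x) x 24 mm (y), up to 74 mm above the origin.
- nose_grip (a point): middle of the nose gauge's grip tab, 62 mm above its origin: a good place for the TCP, fingers closing along its y (24 mm). In the 15 mm groove the nose goes down to the bottom, with 0.7 mm side play; on the 11 mm groove it stays about 21 mm too high, on the two lips. Off centre, the nose catches early on one lip of the groove and is pushed sideways towards centre.
- ridge_a: steel sample with a half-round upper edge (ridge) in a dark foot 50 x 70 x 16 mm, fixed on the white tray; one of three, ridge radius 8, 15 or 20 mm, places shuffled: find which. Origin: centre of the foot's underside, 6 mm above the table; x along the ridge, y across. Ridge 44 mm long, crown 56 mm above the origin in all three. It gives on a spring: 3 N to start, then 5 N per mm, 5 mm at most.
- ridge_b: steel sample with a half-round upper edge (ridge) in a dark foot 50 x 70 x 16 mm, fixed on the white tray; one of three, ridge radius 8, 15 or 20 mm, places shuffled: find which. Origin: centre of the foot's underside, 6 mm above the table; x along the ridge, y across. Ridge 44 mm long, crown 56 mm above the origin in all three. It gives on a spring: 3 N to start, then 5 N per mm, 5 mm at most.
- ridge_c: steel sample with a half-round upper edge (ridge) in a dark foot 50 x 70 x 16 mm, fixed on the white tray; one of three, ridge radius 8, 15 or 20 mm, places shuffled: find which. Origin: centre of the foot's underside, 6 mm above the table; x along the ridge, y across. Ridge 44 mm long, crown 56 mm above the origin in all three. It gives on a spring: 3 N to start, then 5 N per mm, 5 mm at most.
- groove_a: steel sample 44 (x) x 64 mm (y) with a round-bottomed U groove in its top, in a dark foot fixed on a white tray; one of two, groove radius 11 or 15 mm, places shuffled: find which. Origin: centre of the foot's underside, 6 mm above the table; x along the groove, y across. Groove bottom 30 mm, mouth 56 mm above the origin in both. It gives on a spring: 3 N to start, then 5 N per mm, 5 mm at most.
- groove_b: steel sample 44 (x) x 64 mm (y) with a round-bottomed U groove in its top, in a dark foot fixed on a white tray; one of two, groove radius 11 or 15 mm, places shuffled: find which. Origin: centre of the foot's underside, 6 mm above the table; x along the groove, y across. Groove bottom 30 mm, mouth 56 mm above the origin in both. It gives on a spring: 3 N to start, then 5 N per mm, 5 mm at most.
- timer_large: sand timer with orange end caps, 40 mm across, 90 mm high, standing at the back; a bystander, origin at the centre of its underside
- timer_small: sand timer with blue end caps, 40 mm across, 90 mm high, standing at the back; a bystander, origin at the centre of its underside
- dropper: white plastic bottle, 52 mm across, 130 mm high, standing at the left; a bystander, origin at the centre of its underside
- suspension: blue jar, 60 mm across, 100 mm high, standing at the back; a bystander, origin at the centre of its underside
- mount_1: black resin mount, a disc 30 mm across and 20 mm high, on the table between the two gauge stands; a bystander, origin at the centre of its underside
- mount_2: black resin mount, a disc 30 mm across and 20 mm high, on the table at the left; a bystander, origin at the centre of its underside
- brush: small hand brush lying on the table at the right; a bystander, origin under its middle
Mind the look-alikes: they are no part of the job. Leave any orange look-alike of the hollow_gauge alone.

How it is judged:
By the outcome, as a careful person would: the job done as asked, in the order asked, and still so for the second after the job is handed in, with the robot touching nothing.
It also fails if it takes over 72 s, if anything falls off the work surface, if the arm or the gripper's body presses on something with over 40 N, if the wrist force passes 120 N, or if a joint passes its speed limit or range.

## Working session

There is one attempt and no reset: what is moved stays moved. The work goes in short steps, Python scripts to look and compute and a tool call to move; the robot and the scene stay as the last step left them, time stands still between calls to the robot, and variables do not carry over. Pictures are saved under pics/ and viewed, at most 10 in all, crops included, and the job is handed in when it is done.

Besides the shell and the picture viewer there is one more tool, called in YAML: its name, and indented under it one key for each argument. step_arm: Moves the arm, as the interface text tells. Shifts and turns lie within -1 to 1; 1 stands for 0.3 m of shift or 90 degrees of turn. Its arguments: {"type":"object","properties":{"plan":{"type":"array"}},"required":["plan"]}

```bash
ls; mkdir -p pics; cat > h.py <<'E'
import numpy as np, cv2
from cell import ctrl
from scipy.spatial.transform import Rotation as R
def Tt(s):
    T=np.eye(4);T[:3,:3]=R.from_euler('xyz',s['tool_rot']).as_matrix();T[:3,3]=s['eef_pos'];return T
def grab(n):
    s=ctrl.read_state(); im=ctrl.get_image(n)
    im['Tw']=im['T'] if n!='wrist' else Tt(s)@im['T_tool_cam']
    return im
def cloud(im):
    h,w=im['range_z'].shape
    K=np.array([[im['fx'],0,im['cx']],[0,im['fy'],im['cy']],[0,0,1.]])
    uv=np.stack(np.meshgrid(np.arange(w),np.arange(h)),-1).reshape(-1,1,2).astype(float)
    n=cv2.undistortPoints(uv,K,np.array([im['k1'],0,0,0.])).reshape(h,w,2)
    z=im['range_z']; P=np.dstack([n[...,0]*z,n[...,1]*z,z])
    Pw=P@im['Tw'][:3,:3].T+im['Tw'][:3,3]; Pw[z==0]=np.nan
    return Pw
E
python3 - <<'E'
from h import *
print(ctrl.read_state())
ims=[]
for n in('scene','side','wrist'):
    im=grab(n); print(n,im['fx'],im['k1'],im['Tw'].round(3).tolist())
    np.savez('pics/'+n+'0.npz',c=im['color'],P=cloud(im))
    cv2.imwrite(f'pics/{n}0.png',cv2.resize(im['color'][...,::-1],(800,600),interpolation=cv2.INTER_CUBIC))
E
```

```text
pics
{'clock': 0.0, 'qpos': array([-0.0658003 ,  0.62934867,  0.03843792,  1.51836794, -0.02700317,
        0.99631121, -0.02001461]), 'qd': array([-0.00033127, -0.00018732, -0.00031239,  0.00117066,  0.00111658,
        0.0002926 ,  0.00073225]), 'tau': array([-1.11932164e-03, -5.63405585e+01,  1.22606792e+00, -1.93450052e+01,
        1.09587883e-02,  1.05136272e-02, -8.84369996e-06]), 'eef_pos': array([6.49405663e+02, 3.26856738e-02, 2.49087366e+02]), 'tool_rot': array([-3.13967546e+00,  2.05736911e-05,  1.57078358e+00]), 'force': array([0.10625845, 0.23108803, 0.10654247]), 'torque': array([-0.00565812, -0.00625137, -0.00496391]), 'gripper_force': 0.0, 'width': 85.15741741981655}
scene 466.0915894652417 -0.054003693635697646 [[-0.718, 0.575, -0.392, 1122.474], [0.696, 0.603, -0.39, 514.56], [0.012, -0.553, -0.833, 1229.649], [0.0, 0.0, 0.0, 1.0]]
side 481.25813994057484 0.010454347042652886 [[-0.822, -0.318, 0.473, -23.498], [-0.57, 0.463, -0.679, 820.658], [-0.002, -0.828, -0.561, 753.153], [0.0, 0.0, 0.0, 1.0]]
wrist 339.3842339515501 -0.0658254383266429 [[1.0, -0.0, -0.001, 649.646], [-0.0, -0.961, -0.277, 70.269], [-0.001, 0.277, -0.961, 372.327], [0.0, 0.0, 0.0, 1.0]]
```

View pics/scene0.png

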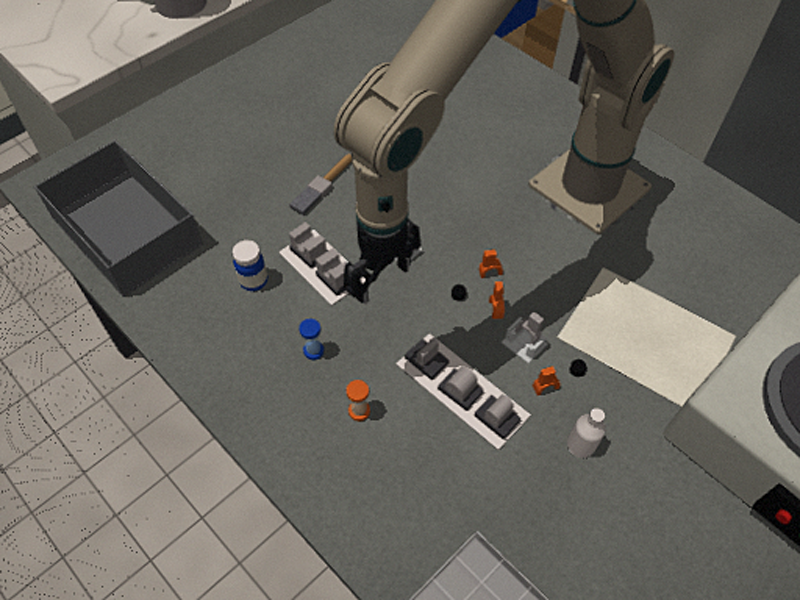

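View pics/side0.png

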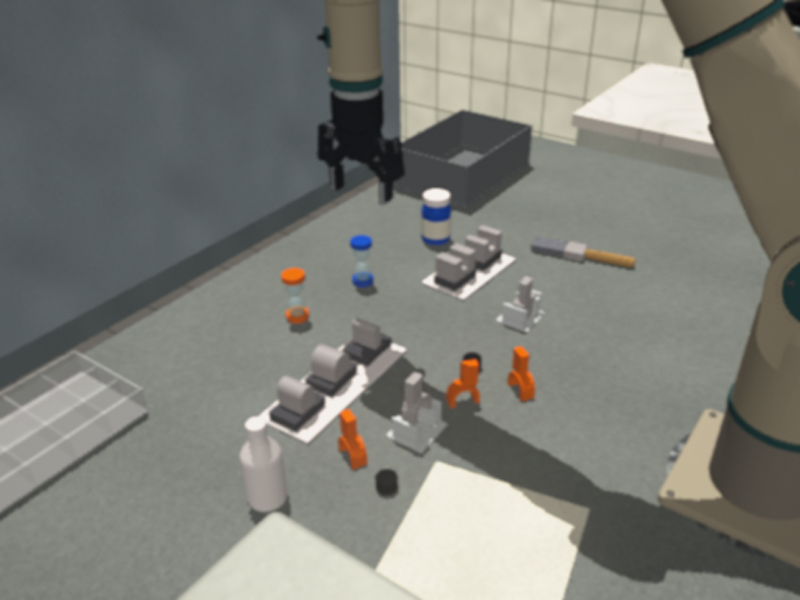

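Scene view: the steel gauges stand on white stands at about (525,335) for the hollow one and about (412,250), hidden behind the gripper, for the nose one; in the side view they are at (415,415) and (522,305). The three orange look-alikes in the scene view are at (490,263), (498,300) and (546,381); none is steel on a stand. The ridge tray is at (465,390) and the groove tray at (320,260). Next I'll get positions from the depth data, and a top-down map.

```bash
python3 - <<'E'
from h import *
# ortho top map at 1 mm/px: x 430..830 , y -330..330
out=[]
for n in('scene','side'):
    d=np.load(f'pics/{n}0.npz');P=d['P'].reshape(-1,3);C=d['c'].reshape(-1,3)
    m=np.isfinite(P[:,0])&(P[:,2]<150)&(P[:,2]>-20);P=P[m];C=C[m]
    x0,x1,y0,y1=400,820,-260,340
    o=np.argsort(P[:,2]);P=P[o];C=C[o]
    img=np.zeros((x1-x0,y1-y0,3),np.uint8)
    r=(x1-P[:,0]).astype(int);c=(y1-P[:,1]).astype(int)
    k=(r>1)&(r<x1-x0-1)&(c>1)&(c<y1-y0-1)
    for dr in(0,1):
        for dc in(0,1): img[r[k]-dr,c[k]-dc]=C[k]
    for g in range(400,820,50): cv2.line(img,(0,x1-g),(5,x1-g),(255,0,0),1);cv2.putText(img,str(g),(6,x1-g+4),0,.3,(255,255,0))
    for g in range(-250,340,50): cv2.putText(img,str(g),(y1-g-8,10),0,.3,(255,255,0));cv2.line(img,(y1-g,12),(y1-g,18),(255,0,0),1)
    out.append(img)
    tab=(P[:,2]<1)&(P[:,2]>-8); print(n,'table z',np.median(P[tab,2]))
cv2.imwrite('pics/orthoA.png',out[0][...,::-1]);cv2.imwrite('pics/orthoB.png',out[1][...,::-1])
E
```

```text
scene table z -1.1629129197251586
side table z -0.584376550785862
```

View pics/orthoB.png

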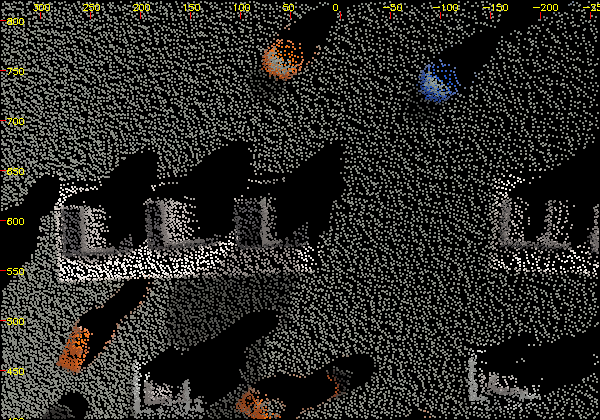

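The map shows the ridge tray along y = 0..280 at x≈600 with the ridges running along x. The stands are at (435,170) and (435,-150). Next I'll move the wrist camera above the hollow stand and ridges, with the tool turned so it closes along y.

step_arm:
  plan:
    - {"dx":0.14,"dy":-0.125}
    - {"dx":0.14,"dy":-0.125}
    - {"dx":0.14,"dy":-0.125}
    - {"dx":0.14,"dy":-0.125}
    - {"az":0.111}
    - {"az":0.111}
    - {"az":0.111}
    - {"az":0.111}
    - {"az":0.111}
    - {"az":0.111}
    - {"az":0.111}
    - {"az":0.111}
    - {"az":0.112}
    - {"dx":0}

```text
invalid input
```

```bash
python3 - <<'E'
from h import *
s=ctrl.read_state();print(s['clock'],s['eef_pos'],s['tool_rot'],s['qpos'].round(2))
im=grab('wrist');P=cloud(im);np.savez('pics/w1.npz',c=im['color'],P=P)
print(im['Tw'].round(3).tolist())
cv2.imwrite('pics/w1.png',cv2.resize(im['color'][...,::-1],(800,600),interpolation=cv2.INTER_CUBIC))
E
```

```text
0.15 [6.49574275e+02 2.73622621e-02 2.49312161e+02] [-3.14019298e+00  6.10621361e-07  1.57076727e+00] [-0.07  0.63  0.04  1.52 -0.03  1.   -0.02]
[[1.0, -0.0, -0.001, 649.71], [-0.0, -0.961, -0.277, 70.27], [-0.001, 0.277, -0.961, 372.465], [0.0, 0.0, 0.0, 1.0]]
```

View pics/w1.png

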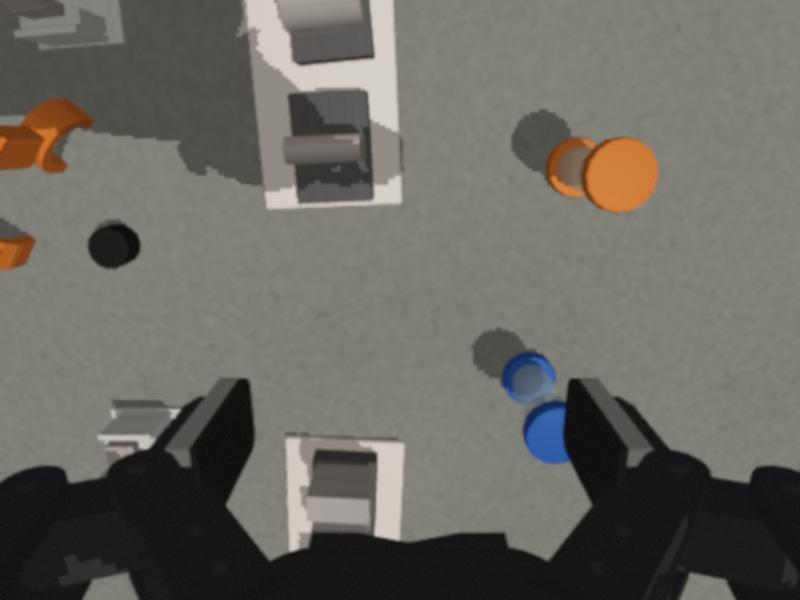

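The move was refused, so the wrist camera still has its start view: it shows the thin ridge at px (322,150), the nearest groove sample at (340,490) and the mount at (113,245). I'll retry with every field given.

step_arm:
  plan:
    - {"dx":0.14,"dy":-0.125,"dz":0,"ax":0,"ay":0,"az":0,"gripper":1}
    - {"dx":0.14,"dy":-0.125,"dz":0,"ax":0,"ay":0,"az":0,"gripper":1}
    - {"dx":0.14,"dy":-0.125,"dz":0,"ax":0,"ay":0,"az":0,"gripper":1}
    - {"dx":0.14,"dy":-0.125,"dz":0,"ax":0,"ay":0,"az":0,"gripper":1}
    - {"dx":0,"dy":0,"dz":0,"ax":0,"ay":0,"az":0.111,"gripper":1}
    - {"dx":0,"dy":0,"dz":0,"ax":0,"ay":0,"az":0.111,"gripper":1}
    - {"dx":0,"dy":0,"dz":0,"ax":0,"ay":0,"az":0.111,"gripper":1}
    - {"dx":0,"dy":0,"dz":0,"ax":0,"ay":0,"az":0.111,"gripper":1}
    - {"dx":0,"dy":0,"dz":0,"ax":0,"ay":0,"az":0.111,"gripper":1}
    - {"dx":0,"dy":0,"dz":0,"ax":0,"ay":0,"az":0.111,"gripper":1}
    - {"dx":0,"dy":0,"dz":0,"ax":0,"ay":0,"az":0.111,"gripper":1}
    - {"dx":0,"dy":0,"dz":0,"ax":0,"ay":0,"az":0.111,"gripper":1}
    - {"dx":0,"dy":0,"dz":0,"ax":0,"ay":0,"az":0.112,"gripper":1}
    - {"dx":0,"dy":0,"dz":0,"ax":0,"ay":0,"az":0,"gripper":1}

```text
clock: 1.95
eef_pos: [499.9, 168.2, 249.9]
tool_rot: [3.141, 0.0, 0.002]
force: [0.3, -0.2, -0.8]
width: 85.6
gripper_force: 0.0
```

```bash
python3 - <<'E'
from h import *
s=ctrl.read_state();print(s['clock'],s['eef_pos'],s['tool_rot'],s['qpos'].round(2))
im=grab('wrist');P=cloud(im);np.savez('pics/w1.npz',c=im['color'],P=P)
print(im['Tw'].round(3).tolist())
cv2.imwrite('pics/w1.png',cv2.resize(im['color'][...,::-1],(800,600),interpolation=cv2.INTER_CUBIC))
E
```

```text
1.95 [499.8655572  168.18880144 249.87385133] [3.14111236e+00 1.82351718e-04 2.11392007e-03] [-0.7   0.49  0.47  1.87 -0.29  0.85 -1.65]
[[0.002, -0.961, -0.277, 570.159], [-1.0, -0.002, -0.001, 168.328], [0.0, 0.277, -0.961, 373.014], [0.0, 0.0, 0.0, 1.0]]
```

View pics/w1.png

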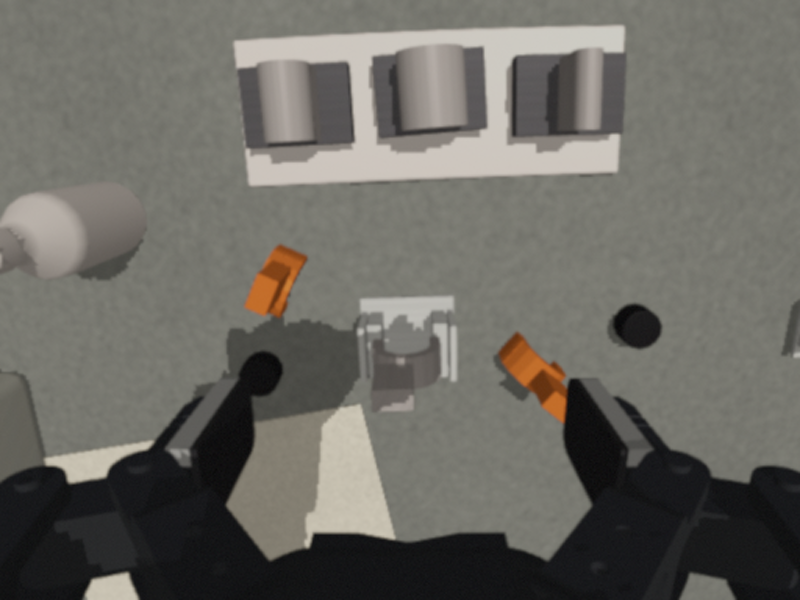

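Wrist view: the ridge widths are 55, 70 and 28 px for left (285,100), middle (432,85) and right (588,90). That ratio matches 15:20:8, so the left one is the likely fit. The steel hollow gauge stands on its white stand at (405,355), with its tab to the left (+y); the orange look-alikes are at (275,282) and (535,365). Next I'll measure with depth and cross-check from a second wrist position.

```bash
cat > m.py <<'E'
from h import *
def ridge(P,xr,yr,zmin=50):
    Q=P.reshape(-1,3);m=(Q[:,0]>xr[0])&(Q[:,0]<xr[1])&(Q[:,1]>yr[0])&(Q[:,1]<yr[1])&(Q[:,2]>zmin)&(Q[:,2]<80);return Q[m]
E
python3 - <<'E'
from m import *
d=np.load('pics/w1.npz');P=d['P'];C=d['c'].astype(int)
k=512/800
# ridge clouds by pixel boxes
for nm,(u,v,w,h) in dict(L=(285,100,60,90),M=(432,85,80,90),R=(588,90,40,90)).items():
    b=P[int((v-h/2)*k):int((v+h/2)*k),int((u-w/2)*k):int((u+w/2)*k)].reshape(-1,3)
    t=b[b[:,2]>np.nanpercentile(b[:,2],98)-4]
    z=np.nanpercentile(b[:,2],98)
    a=b[(b[:,2]>z-12)&(b[:,2]<z+2)]
    # fit cylinder along x (slight yaw): (y-y0-s(x-xm))^2+(z-z0)^2=r^2
    from scipy.optimize import least_squares
    xm=a[:,0].mean()
    f=lambda p:np.hypot(a[:,1]-p[0]-p[1]*(a[:,0]-xm),a[:,2]-p[2])-p[3]
    r=least_squares(f,[a[:,1].mean(),0,z-15,15],loss='soft_l1',f_scale=.5)
    print(nm,'z98',z.round(1),'x',a[:,0].min().round(1),a[:,0].max().round(1),'y0,slope,zc,r',r.x.round(3),'crown',(r.x[2]+r.x[3]).round(1),len(a))
# gauge
for z0,z1 in((1,9),(9,14),(14,20),(20,30),(30,40),(40,50),(50,60),(60,70),(70,80),(80,90),(90,100)):
    b=P.reshape(-1,3);m=(b[:,0]>370)&(b[:,0]<490)&(b[:,1]>120)&(b[:,1]<215)&(b[:,2]>z0)&(b[:,2]<z1)
    q=b[m]
    if len(q): print(z0,z1,len(q),'x',np.percentile(q[:,0],[2,50,98]).round(1),'y',np.percentile(q[:,1],[2,50,98]).round(1),'z',np.median(q[:,2]).round(1))
im=cv2.cvtColor(d['c'],cv2.COLOR_RGB2BGR)
cv2.imwrite('pics/w1c.png',cv2.resize(im[170:280,200:320],None,fx=5,fy=5,interpolation=cv2.INTER_CUBIC))
E
```

```text
L z98 62.2 x 570.1 614.4 y0,slope,zc,r [2.40228e+02 4.00000e-02 4.65330e+01 1.48000e+01] crown 61.3 1629
M z98 62.1 x 576.8 622.5 y0,slope,zc,r [1.54599e+02 9.00000e-02 4.18340e+01 1.94320e+01] crown 61.3 2044
R z98 62.1 x 576.7 621.5 y0,slope,zc,r [6.5715e+01 3.5000e-02 5.3266e+01 8.0150e+00] crown 61.3 1008
1 9 1306 x [416.8 446.2 460.6] y [137.7 169.4 202.6] z 2.2
9 14 51 x [438.1 449.2 451.2] y [137.8 151.4 201.8] z 11.2
14 20 65 x [425.3 449.4 451.2] y [136.6 187.1 200.6] z 17.2
20 30 142 x [412.8 448.9 451.2] y [137.7 186.6 201. ] z 24.1
30 40 691 x [411.4 437.5 450.7] y [136.3 151.3 201.2] z 33.8
40 50 97 x [412.7 439.5 444.1] y [136.5 152.5 199.9] z 44.4
50 60 171 x [420.2 437.1 441.5] y [147.7 151.9 190.8] z 55.9
60 70 472 x [419.7 435.8 441. ] y [152.1 162.3 186.1] z 65.2
70 80 117 x [434.9 435.9 437. ] y [165.4 176.8 188.4] z 75.3
80 90 118 x [435.2 436.  436.7] y [165.5 176.6 188.7] z 85.4
90 100 130 x [435.  435.9 436.9] y [165.6 178.  188.8] z 95.4
```

View pics/w1c.png

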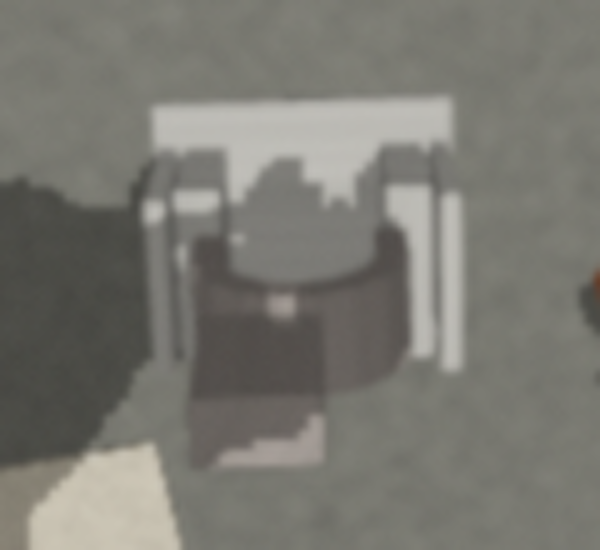

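The crop confirms it: a steel arch on the white stand, with its tab offset to +y. The left ridge fits at radius 14.8 mm. I'll refine the tab pose and check clearances to the neighbours.

```bash
python3 - <<'E'
from m import *
d=np.load('pics/w1.npz');b=d['P'].reshape(-1,3);c=d['c'].reshape(-1,3).astype(int)
m=(b[:,0]>405)&(b[:,0]<445)&(b[:,1]>160)&(b[:,1]<195)
for z0 in range(70,125,4):
    q=b[m&(b[:,2]>z0)&(b[:,2]<=z0+4)]
    if len(q):print(z0,len(q),np.percentile(q,[3,97],axis=0).round(1).tolist())
q=b[m&(b[:,2]>72)&(b[:,2]<96)];A=np.c_[q[:,1]-177,np.ones(len(q)),q[:,2]-80];print('face x=f(y,1,z)',np.linalg.lstsq(A,q[:,0],rcond=None)[0])
q=b[(b[:,0]>415)&(b[:,0]<445)&(b[:,1]>140)&(b[:,1]<200)&(b[:,2]>60)&(b[:,2]<72)];print(np.histogram(q[:,2],8))
o=(c[:,0]>150)&(c[:,2]<70)&(b[:,2]>4)
for yr in((50,130),(215,300)):
    q=b[o&(b[:,1]>yr[0])&(b[:,1]<yr[1])&(b[:,0]<540)];print('orange',q.min(0).round(),q.max(0).round(), 'above 40:',q[q[:,2]>40].min(0).round(),q[q[:,2]>40].max(0).round())
E
```

```text
70 46 [[435.0, 166.3, 70.1], [437.0, 188.1, 74.0]]
74 39 [[435.0, 165.5, 74.1], [436.7, 187.3, 77.6]]
78 50 [[435.2, 166.4, 78.1], [436.8, 188.5, 81.7]]
82 48 [[435.2, 165.8, 82.2], [436.6, 187.8, 85.9]]
86 52 [[435.2, 165.5, 86.2], [436.5, 188.5, 89.9]]
90 51 [[435.0, 166.9, 90.2], [436.7, 188.6, 93.8]]
94 56 [[435.0, 166.1, 94.4], [436.9, 188.3, 97.9]]
98 68 [[422.3, 165.6, 98.7], [436.6, 188.6, 102.0]]
102 375 [[423.0, 165.8, 102.2], [436.0, 188.4, 104.4]]
face x=f(y,1,z) [-4.24376613e-02  4.35950174e+02 -2.70530040e-03]
(array([ 65,  55,  72,  97, 110,  64,  14,  18]), array([60.00093097, 61.50058986, 63.00024874, 64.49990762, 65.99956651,
       67.49922539, 68.99888427, 70.49854316, 71.99820204]))
orange [396.  57.  17.] [432.  98.  71.] above 40: [396.  68.  65.] [417.  82.  71.]
orange [456. 241.  15.] [498. 267.  71.] above 40: [468. 247.  42.] [495. 267.  71.]
```

Tab centre is (429.4, 177.1), top at z = 103.5, so the gauge origin is at z ≈ 33.5, yaw ≈ 0.042 and the grip height is 91.5. I'll move to above it.

step_arm:
  plan:
    - {"dx":-0.078,"dy":-0.01,"dz":0.122,"ax":0,"ay":0,"az":0,"gripper":0.65}
    - {"dx":-0.078,"dy":-0.01,"dz":0.122,"ax":0,"ay":0,"az":0,"gripper":0.65}
    - {"dx":-0.079,"dy":-0.01,"dz":0.122,"ax":0,"ay":0,"az":-0.025,"gripper":0.65}
    - {"dx":0,"dy":0,"dz":0,"ax":0,"ay":0,"az":0,"gripper":0.65}
    - {"dx":0,"dy":0,"dz":0,"ax":0,"ay":0,"az":0,"gripper":0.65}

```text
clock: 2.62
eef_pos: [431.6, 177.2, 141.2]
tool_rot: [-3.141, -0.003, 0.039]
force: [0.1, 0.6, 0.1]
width: 55.5
gripper_force: 0.0
```

```bash
python3 - <<'E'
from m import *
s=ctrl.read_state();print(s['clock'],s['eef_pos'],s['tool_rot'],s['force'])
im=grab('wrist');P=cloud(im);np.savez('pics/w2.npz',c=im['color'],P=P)
b=P.reshape(-1,3)
m=(b[:,0]>405)&(b[:,0]<445)&(b[:,1]>155)&(b[:,1]<200)
q=b[m&(b[:,2]>73)&(b[:,2]<98)];print('face',np.percentile(q,[2,50,98],axis=0).round(1).tolist());A=np.c_[q[:,1]-177,np.ones(len(q))];print(np.linalg.lstsq(A,q[:,0],rcond=None)[0])
q=b[m&(b[:,2]>100)&(b[:,2]<108)];print('top',np.percentile(q,[2,50,98],axis=0).round(1).tolist())
# ridge L again if seen
q=b[(b[:,0]>560)&(b[:,0]<625)&(b[:,1]>220)&(b[:,1]<260)&(b[:,2]>45)];print(len(q), np.percentile(q,[2,50,98],axis=0).round(1).tolist() if len(q) else '')
E
```

```text
2.625 [431.57831615 177.15308216 141.2361935 ] [-3.14080614e+00 -2.99519447e-03  3.94206441e-02] [0.13688505 0.56853654 0.10358678]
face [[435.0, 166.1, 73.6], [435.8, 177.5, 86.7], [436.6, 188.8, 97.7]]
[-5.04835501e-02  4.35852125e+02]
top [[422.4, 165.6, 100.7], [429.7, 177.0, 103.1], [436.1, 188.6, 104.4]]
0
```

Both views agree to 0.3 mm. Descend and grip.

step_arm:
  plan:
    - {"dx":-0.006,"dy":0,"dz":0.08,"ax":0,"ay":0,"az":0,"gripper":0.65}
    - {"dx":0,"dy":0,"dz":0.084,"ax":0,"ay":0,"az":0,"gripper":0.65}
    - {"dx":0,"dy":0,"dz":0,"ax":0,"ay":0,"az":0,"gripper":0.65}
    - {"dx":0,"dy":0,"dz":0,"ax":0,"ay":0,"az":0,"gripper":0.2}
    - {"dx":0,"dy":0,"dz":0,"ax":0,"ay":0,"az":0,"gripper":0.2}
    - {"dx":0,"dy":0,"dz":0,"ax":0,"ay":0,"az":0,"gripper":0.2}
    - {"dx":0,"dy":0,"dz":0,"ax":0,"ay":0,"az":0,"gripper":0.2}

```text
clock: 3.55
eef_pos: [428.9, 177.3, 92.3]
tool_rot: [-3.141, -0.003, 0.039]
force: [-0.8, 0.2, 5.5]
width: 23.0
gripper_force: 58.7
```

step_arm:
  plan:
    - {"dx":0,"dy":0,"dz":-0.08,"ax":0,"ay":0,"az":0,"gripper":0.2}
    - {"dx":0,"dy":0,"dz":-0.13,"ax":0,"ay":0,"az":0,"gripper":0.2}
    - {"dx":0.138,"dy":-0.054,"dz":0,"ax":0,"ay":0,"az":0,"gripper":0.2}
    - {"dx":0.138,"dy":-0.054,"dz":0,"ax":0,"ay":0,"az":0,"gripper":0.2}
    - {"dx":0.138,"dy":-0.054,"dz":0,"ax":0,"ay":0,"az":0,"gripper":0.2}
    - {"dx":0.138,"dy":-0.053,"dz":0,"ax":0,"ay":0,"az":0,"gripper":0.2}
    - {"dx":0,"dy":0,"dz":0,"ax":0,"ay":0,"az":0,"gripper":0.2}
    - {"dx":0,"dy":0,"dz":0,"ax":0,"ay":0,"az":0,"gripper":0.2}

```text
clock: 4.55
eef_pos: [589.6, 247.4, 154.0]
tool_rot: [3.141, 0.002, 0.039]
force: [-1.1, 0.6, -0.7]
width: 23.2
gripper_force: 59.0
```

```bash
python3 - <<'E'
from m import *
s=ctrl.read_state();print(s['clock'],s['eef_pos'],s['tool_rot'],s['force'],s['width'])
im=grab('wrist');P=cloud(im);np.savez('pics/w3.npz',c=im['color'],P=P)
b=P.reshape(-1,3)
from scipy.optimize import least_squares
a=b[(b[:,0]>560)&(b[:,0]<625)&(b[:,1]>223)&(b[:,1]<257)&(b[:,2]>49)&(b[:,2]<66)]
print(len(a),np.percentile(a,[1,99],axis=0).round(1).tolist())
f=lambda p:np.hypot(a[:,1]-p[0]-p[1]*(a[:,0]-592),a[:,2]-p[2])-15
r=least_squares(f,[240,0,46],loss='soft_l1',f_scale=.5);print('ridge',r.x, r.x[2]+15)
for z0,z1 in((85,95),(95,105),(105,115),(115,125),(125,132),(132,145),(145,165)):
    q=b[(b[:,0]>570)&(b[:,0]<610)&(b[:,1]>210)&(b[:,1]<275)&(b[:,2]>z0)&(b[:,2]<z1)]
    if len(q):print(z0,z1,len(q),np.percentile(q,[2,50,98],axis=0).round(1).tolist())
cv2.imwrite('pics/w3.png',cv2.resize(im['color'][...,::-1],(800,600),interpolation=cv2.INTER_CUBIC))
E
```

```text
4.55 [589.60591268 247.44107231 153.96518753] [3.14099687e+00 1.52303842e-03 3.91403518e-02] [-1.05903463  0.58896027 -0.7098716 ] 23.16971612962091
2336 [[577.3, 226.0, 49.6], [614.5, 254.7, 62.2]]
ridge [2.40042443e+02 4.84067490e-02 4.60726020e+01] 61.072601974439706
85 95 8 [[594.7, 222.6, 94.3], [599.7, 256.7, 94.7], [601.0, 261.2, 95.0]]
95 105 161 [[597.2, 217.3, 95.6], [600.2, 223.9, 100.1], [602.0, 262.1, 104.6]]
105 115 227 [[588.6, 217.6, 105.3], [600.0, 255.4, 110.4], [602.0, 262.0, 114.9]]
115 125 839 [[588.7, 218.3, 115.2], [598.9, 229.4, 121.3], [601.7, 260.5, 124.9]]
125 132 758 [[595.5, 226.3, 125.2], [598.6, 241.3, 128.2], [601.4, 257.2, 131.7]]
132 145 955 [[595.5, 225.6, 132.3], [596.6, 247.3, 140.4], [601.5, 269.6, 144.8]]
145 165 4215 [[583.3, 224.1, 145.8], [596.2, 247.4, 160.5], [601.5, 271.3, 164.9]]
```

View pics/w3.png

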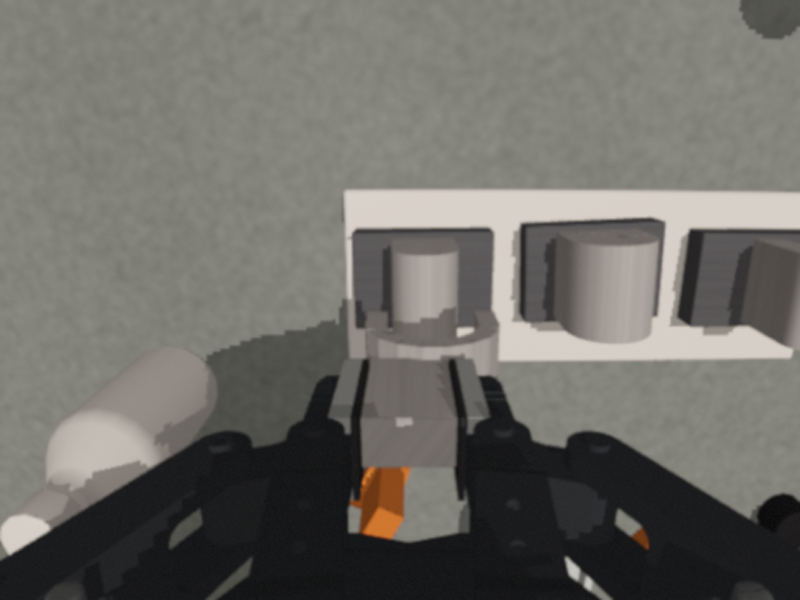

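The view shows the gauge (arch at 430,340) lined up with the left ridge (425,290), about 0.6 mm low in y and 2 mm short in x. I'll correct that and go down in stages, watching the force.

step_arm:
  plan:
    - {"dx":0.006,"dy":-0.002,"dz":0.05,"ax":0,"ay":0,"az":0,"gripper":0.2}
    - {"dx":0,"dy":0,"dz":0.06,"ax":0,"ay":0,"az":0,"gripper":0.2}
    - {"dx":0,"dy":0,"dz":0,"ax":0,"ay":0,"az":0,"gripper":0.2}
    - {"dx":0,"dy":0,"dz":0,"ax":0,"ay":0,"az":0,"gripper":0.2}

```text
clock: 5.1
eef_pos: [592.4, 248.4, 120.7]
tool_rot: [3.141, 0.0, 0.039]
force: [1.3, -0.1, -0.6]
width: 23.1
gripper_force: 59.0
```

step_arm:
  plan:
    - {"dx":-0.001,"dy":0.001,"dz":0.013,"ax":0,"ay":0,"az":0,"gripper":0.2}
    - {"dx":0,"dy":0,"dz":0.013,"ax":0,"ay":0,"az":0,"gripper":0.2}
    - {"dx":0,"dy":0,"dz":0,"ax":0,"ay":0,"az":0,"gripper":0.2}

```text
clock: 5.48
eef_pos: [591.9, 248.2, 112.9]
tool_rot: [3.141, 0.001, 0.039]
force: [-0.3, -0.6, -0.5]
width: 23.3
gripper_force: 59.0
```

step_arm:
  plan:
    - {"dx":0,"dy":0,"dz":0.01,"ax":0,"ay":0,"az":0,"gripper":0.2}
    - {"dx":0,"dy":0,"dz":0.01,"ax":0,"ay":0,"az":0,"gripper":0.2}
    - {"dx":0,"dy":0,"dz":0,"ax":0,"ay":0,"az":0,"gripper":0.2}

```text
clock: 5.85
eef_pos: [591.9, 248.2, 106.9]
tool_rot: [3.141, 0.001, 0.039]
force: [-0.7, 0.1, -2.1]
width: 23.4
gripper_force: 59.0
```

step_arm:
  plan:
    - {"dx":0,"dy":0,"dz":0.01,"ax":0,"ay":0,"az":0,"gripper":0.2}
    - {"dx":0,"dy":0,"dz":0.01,"ax":0,"ay":0,"az":0,"gripper":0.2}
    - {"dx":0,"dy":0,"dz":0.01,"ax":0,"ay":0,"az":0,"gripper":0.2}
    - {"dx":0,"dy":0,"dz":0,"ax":0,"ay":0,"az":0,"gripper":0.2}

```text
clock: 6.35
eef_pos: [591.9, 248.2, 97.8]
tool_rot: [3.141, 0.001, 0.039]
force: [-0.2, -0.0, -1.0]
width: 22.8
gripper_force: 59.0
```

step_arm:
  plan:
    - {"dx":0,"dy":0,"dz":0.006,"ax":0,"ay":0,"az":0,"gripper":0.2}
    - {"dx":0,"dy":0,"dz":0.004,"ax":0,"ay":0,"az":0,"gripper":0.2}
    - {"dx":0,"dy":0,"dz":0,"ax":0,"ay":0,"az":0,"gripper":0.2}

```text
clock: 6.72
eef_pos: [592.1, 248.2, 95.1]
tool_rot: [3.142, 0.0, 0.039]
force: [-0.1, 0.2, -0.9]
width: 23.2
gripper_force: 59.0
```

step_arm:
  plan:
    - {"dx":0,"dy":0,"dz":0.003,"ax":0,"ay":0,"az":0,"gripper":0.2}
    - {"dx":0,"dy":0,"dz":0.003,"ax":0,"ay":0,"az":0,"gripper":0.2}
    - {"dx":0,"dy":0,"dz":0,"ax":0,"ay":0,"az":0,"gripper":0.2}

```text
clock: 7.1
eef_pos: [592.1, 248.3, 93.3]
tool_rot: [3.142, 0.0, 0.039]
force: [-0.1, -0.6, -0.8]
width: 23.1
gripper_force: 59.0
```

step_arm:
  plan:
    - {"dx":0,"dy":0,"dz":0.003,"ax":0,"ay":0,"az":0,"gripper":0.2}
    - {"dx":0,"dy":0,"dz":0,"ax":0,"ay":0,"az":0,"gripper":0.2}

```text
clock: 7.35
eef_pos: [592.2, 248.3, 92.7]
tool_rot: [-3.141, -0.0, 0.039]
force: [0.4, -0.5, 0.5]
width: 22.8
gripper_force: 59.3
```

step_arm:
  plan:
    - {"dx":0,"dy":0,"dz":0.003,"ax":0,"ay":0,"az":0,"gripper":0.2}
    - {"dx":0,"dy":0,"dz":0,"ax":0,"ay":0,"az":0,"gripper":0.2}

```text
clock: 7.6
eef_pos: [592.3, 248.3, 92.1]
tool_rot: [-3.141, -0.0, 0.039]
force: [-1.7, -1.3, 5.2]
width: 23.3
gripper_force: 59.8
```

Contact comes at the fully-home height (5 N, no side force), so this is the 15 mm ridge. I'll ease the load, open and rise.

step_arm:
  plan:
    - {"dx":0,"dy":0,"dz":-0.001,"ax":0,"ay":0,"az":0,"gripper":0.2}
    - {"dx":0,"dy":0,"dz":0,"ax":0,"ay":0,"az":0,"gripper":0.4}
    - {"dx":0,"dy":0,"dz":0,"ax":0,"ay":0,"az":0,"gripper":0.5}
    - {"dx":0,"dy":0,"dz":0,"ax":0,"ay":0,"az":0,"gripper":0.6}
    - {"dx":0,"dy":0,"dz":-0.05,"ax":0,"ay":0,"az":0,"gripper":0.65}
    - {"dx":0,"dy":0,"dz":-0.15,"ax":0,"ay":0,"az":0,"gripper":0.65}
    - {"dx":0,"dy":0,"dz":-0.1,"ax":0,"ay":0,"az":0,"gripper":0.65}
    - {"dx":0,"dy":0,"dz":0,"ax":0,"ay":0,"az":0,"gripper":0.65}
    - {"dx":0,"dy":0,"dz":0,"ax":0,"ay":0,"az":0,"gripper":0.65}

```text
clock: 8.72
eef_pos: [591.7, 248.4, 182.0]
tool_rot: [-3.141, 0.0, 0.039]
force: [-0.2, 0.7, -0.5]
width: 55.4
gripper_force: 0.0
```

```bash
cat >> m.py <<'E'
def tab(b,x,y,zt,top=True):
    m=(abs(b[:,0]-x)<18)&(abs(b[:,1]-y)<20)
    q=b[m&(b[:,2]>zt-28)&(b[:,2]<zt-5)]
    A=np.c_[q[:,1]-y,np.ones(len(q)),q[:,2]-zt+16];s=np.linalg.lstsq(A,q[:,0],rcond=None)[0]
    print('face',np.percentile(q,[2,50,98],axis=0).round(1).tolist(),'x=f(y,1,z)',s.round(3))
    for z0 in range(int(zt)-28,int(zt)-4,6):
        p=q[(q[:,2]>z0)&(q[:,2]<=z0+6)]
        if len(p):print('  z',z0,'y',np.percentile(p[:,1],[2,98]).round(1))
    q=b[m&(b[:,2]>zt-4)&(b[:,2]<zt+6)]
    if len(q): print('top',np.percentile(q,[2,50,98],axis=0).round(1).tolist())
E
python3 - <<'E'
from m import *
s=ctrl.read_state();print(s['clock'],s['eef_pos'],s['force'],s['width'])
im=grab('wrist');b=cloud(im).reshape(-1,3)
tab(b,592,248,104)
q=b[(b[:,0]>575)&(b[:,0]<610)&(b[:,1]>210)&(b[:,1]<275)&(b[:,2]>25)&(b[:,2]<58)&(b[:,0]>599)&(b[:,0]<605)];print(np.percentile(q,[2,50,98],axis=0).round(1).tolist())
im=grab('scene');cv2.imwrite('pics/s1.png',cv2.resize(im['color'][110:300,160:380,::-1],(800,690))[:600])
print('side');tab(cloud(grab('side')).reshape(-1,3),592,248,104)
E
```

```text
8.725 [591.72600762 248.35385097 181.96796827] [-0.18719808  0.71558283 -0.47089564] 55.363978067667134
face [[598.3, 238.4, 77.0], [599.1, 250.1, 88.3], [599.8, 261.2, 98.5]] x=f(y,1,z) [-4.8000e-02  5.9921e+02 -1.0000e-03]
  z 76 y [238.1 260.9]
  z 82 y [238.5 260.9]
  z 88 y [238.3 261.3]
  z 94 y [238.9 261.3]
top [[585.7, 238.8, 101.0], [592.9, 250.1, 103.0], [599.4, 261.7, 104.4]]
[[599.3, 217.8, 33.3], [603.1, 250.6, 50.8], [604.9, 262.9, 57.7]]
side
face [[581.7, 240.1, 77.9], [584.8, 257.3, 88.1], [596.6, 264.2, 98.2]] x=f(y,1,z) [2.36000e-01 5.84666e+02 1.50000e-02]
  z 76 y [239.7 263.3]
  z 82 y [241.3 264.7]
  z 88 y [242.4 264. ]
  z 94 y [239.4 263.8]
top [[583.1, 240.5, 100.6], [589.1, 251.7, 103.2], [598.0, 263.9, 105.3]]
```

View pics/s1.png

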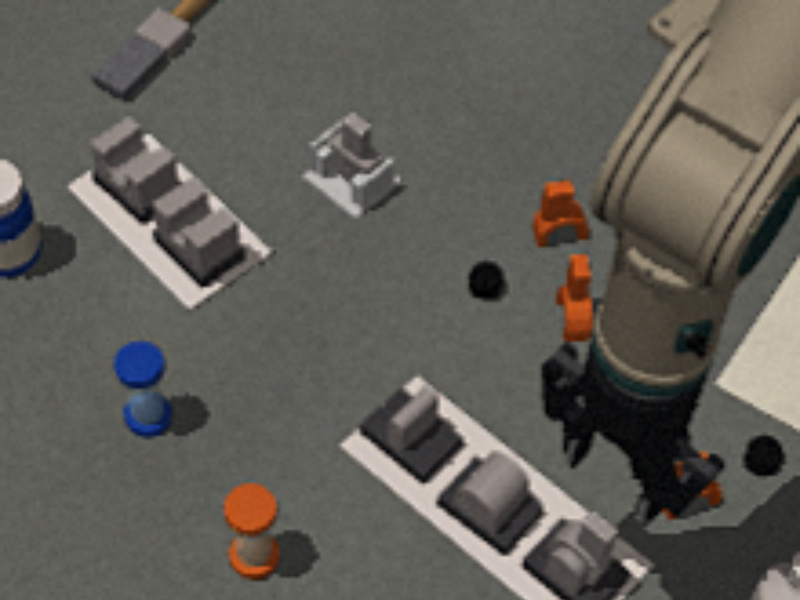

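The scene crop shows the hollow gauge seated on its ridge at (580,545). The tab tops at 103 as expected, with about 1–2° of lean from the side play. The nose gauge's stand is at (350,160) and the groove samples are at (135,165) and (200,230). I'll move over there.

step_arm:
  plan:
    - {"dx":-0.045,"dy":0.177,"dz":-0.028,"ax":0,"ay":0,"az":0,"gripper":0.65}
    - {"dx":-0.045,"dy":0.177,"dz":-0.028,"ax":0,"ay":0,"az":0,"gripper":0.65}
    - {"dx":-0.045,"dy":0.177,"dz":-0.028,"ax":0,"ay":0,"az":0,"gripper":0.65}
    - {"dx":-0.045,"dy":0.177,"dz":-0.028,"ax":0,"ay":0,"az":0,"gripper":0.65}
    - {"dx":-0.045,"dy":0.177,"dz":-0.028,"ax":0,"ay":0,"az":0,"gripper":0.65}
    - {"dx":-0.045,"dy":0.177,"dz":-0.028,"ax":0,"ay":0,"az":0,"gripper":0.65}
    - {"dx":-0.045,"dy":0.177,"dz":-0.028,"ax":0,"ay":0,"az":0,"gripper":0.65}
    - {"dx":-0.045,"dy":0.177,"dz":-0.028,"ax":0,"ay":0,"az":0,"gripper":0.65}
    - {"dx":0,"dy":0,"dz":0,"ax":0,"ay":0,"az":0,"gripper":0.65}
    - {"dx":0,"dy":0,"dz":0,"ax":0,"ay":0,"az":0,"gripper":0.65}

```text
clock: 10.12
eef_pos: [500.7, -179.8, 248.4]
tool_rot: [-3.14, 0.001, 0.039]
force: [-0.3, -0.8, 0.5]
width: 55.6
gripper_force: 0.0
```

```bash
python3 - <<'E'
from m import *
s=ctrl.read_state();print(s['clock'],s['eef_pos'],s['tool_rot'],s['qpos'].round(2))
im=grab('wrist');P=cloud(im);np.savez('pics/w4.npz',c=im['color'],P=P);b=P.reshape(-1,3)
cv2.imwrite('pics/w4.png',cv2.resize(im['color'][...,::-1],(800,600),interpolation=cv2.INTER_CUBIC))
g=b[(b[:,0]>380)&(b[:,0]<480)&(b[:,1]>-220)&(b[:,1]<-90)&(b[:,2]>4)]
for z0 in range(4,130,8):
    q=g[(g[:,2]>z0)&(g[:,2]<=z0+8)]
    if len(q)>5:print(z0,len(q),np.percentile(q,[2,50,98],axis=0).round(1).tolist())
# grooves: top surface at z>55
q=b[(b[:,0]>540)&(b[:,0]<660)&(b[:,1]<-130)&(b[:,1]>-340)&(b[:,2]>57)&(b[:,2]<68)]
h,e=np.histogram(q[:,1],np.arange(-340,-130,2));print([(int(a),int(n)) for a,n in zip(e,h)])
E
```

```text
10.125 [ 500.65757478 -179.84800773  248.44869057] [-3.14039666e+00  1.13047320e-03  3.89582067e-02] [-0.    0.49  0.44  1.86 -0.27  0.85 -0.96]
4 129 [[435.7, -198.0, 4.1], [454.3, -164.3, 7.8], [463.3, -135.0, 11.9]]
12 145 [[425.3, -198.4, 12.2], [449.6, -167.9, 16.1], [463.2, -135.6, 19.9]]
20 169 [[428.7, -197.6, 20.1], [450.2, -158.7, 24.2], [463.1, -135.7, 27.9]]
28 546 [[422.9, -196.3, 28.8], [449.8, -169.6, 32.8], [462.7, -137.7, 35.7]]
36 896 [[424.8, -199.8, 36.9], [443.2, -166.9, 40.5], [460.8, -134.4, 42.6]]
44 70 [[444.2, -178.4, 44.1], [445.1, -167.2, 48.0], [445.9, -155.4, 51.9]]
52 72 [[444.5, -178.5, 52.5], [445.1, -167.5, 56.5], [445.8, -155.7, 59.9]]
60 73 [[444.2, -178.6, 60.8], [445.0, -166.9, 64.1], [445.8, -155.3, 67.9]]
68 105 [[432.6, -179.0, 68.5], [445.0, -168.3, 73.2], [445.7, -155.6, 76.0]]
76 332 [[431.8, -178.0, 76.1], [438.3, -166.7, 77.1], [445.2, -155.4, 78.5]]
[(-340, 0), (-338, 0), (-336, 0), (-334, 0), (-332, 0), (-330, 0), (-328, 0), (-326, 0), (-324, 33), (-322, 109), (-320, 99), (-318, 122), (-316, 114), (-314, 116), (-312, 112), (-310, 121), 
[... 330 characters left out ...]
-252, 0), (-250, 0), (-248, 0), (-246, 0), (-244, 0), (-242, 0), (-240, 0), (-238, 0), (-236, 0), (-234, 32), (-232, 107), (-230, 122), (-228, 124), (-226, 119), (-224, 122), (-222, 120), (-220, 119), (-218, 124), (-216, 121), (-214, 121), (-212, 73), (-210, 4), (-208, 0), (-206, 0), (-204, 0), (-202, 0), (-200, 0), (-198, 0), (-196, 0), (-194, 0), (-192, 8), (-190, 92), (-188, 127), (-186, 124), (-184, 118), (-182, 123), (-180, 125), (-178, 123), (-176, 124), (-174, 118), (-172, 124), (-170, 88), (-168, 2), (-166, 0), (-164, 0), (-162, 0), (-160, 0), (-158, 0), (-156, 0), (-154, 0), (-152, 0), (-150, 0), (-148, 0), (-146, 0), (-144, 0), (-142, 0), (-140, 0), (-138, 0), (-136, 0), (-134, 0)]
```

View pics/w4.png

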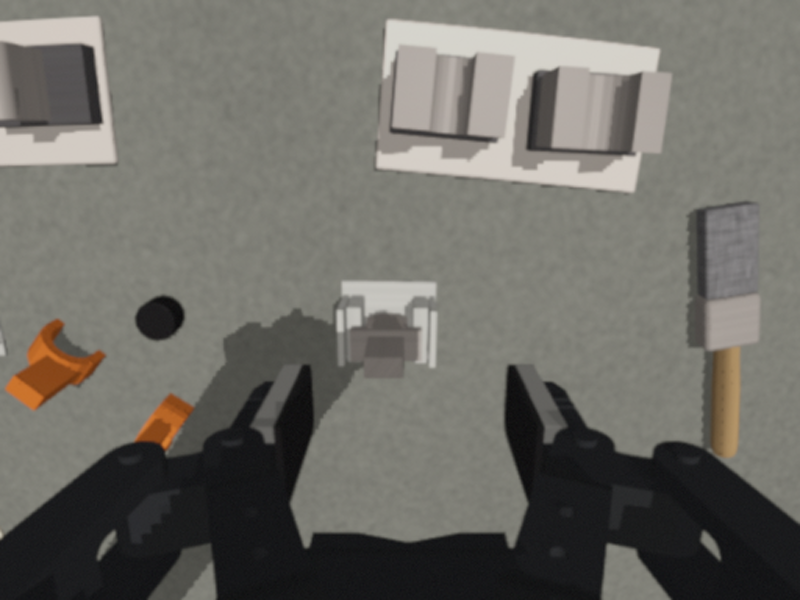

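Wrist view: the groove mouth at right (600,108) spans about 28–29 mm and the left one (452,95) about 21 mm. So the right sample is the 15 mm candidate. The nose gauge hangs on its stand at (385,340).

```bash
cat >> m.py <<'E'
def groove(b,yc,half=40,zr=(57,68)):
    q=b[(b[:,0]>540)&(b[:,0]<660)&(abs(b[:,1]-yc)<half)&(b[:,2]>zr[0])&(b[:,2]<zr[1])]
    print('x',np.percentile(q[:,0],[1,99]).round(1),'ztop',np.median(q[:,2]).round(1))
    L=[]
    xs=np.arange(575,612,3)
    for x in xs:
        p=q[abs(q[:,0]-x)<2]
        up=p[p[:,1]>yc,1];lo=p[p[:,1]<yc,1]
        L.append((up.max() if len(up) else np.nan,up.min() if len(up) else np.nan,lo.max() if len(lo) else np.nan,lo.min() if len(lo) else np.nan))
    L=np.array(L);ok=np.isfinite(L).all(1)
    for i,n in enumerate(('outer+','inner+','inner-','outer-')):
        f=np.polyfit(xs[ok]-592,L[ok,i],1);print(n,f.round(3))
    f=np.polyfit(xs[ok]-592,L[ok,1:3].mean(1),1);print('groove centre y=',f.round(3),'width',(L[ok,1]-L[ok,2]).mean().round(1))
E
python3 - <<'E'
from m import *
b=np.load('pics/w4.npz')['P'].reshape(-1,3)
tab(b,438,-167,77.5)
groove(b,-290); groove(b,-201)
E
```

```text
face [[444.4, -178.6, 50.3], [445.1, -167.2, 61.6], [445.8, -155.5, 72.2]] x=f(y,1,z) [-2.90000e-02  4.45077e+02  6.00000e-03]
  z 49 y [-178.5 -155.4]
  z 55 y [-178.5 -155.6]
  z 61 y [-178.5 -155.5]
  z 67 y [-178.7 -155.9]
top [[431.8, -178.9, 74.0], [439.2, -166.9, 77.0], [445.3, -155.4, 78.5]]
x [571.1 614.2] ztop 61.2
outer+ [ 1.10000e-02 -2.58134e+02]
inner+ [-1.60000e-02 -2.75371e+02]
inner- [ 1.40000e-02 -3.04845e+02]
outer- [-1.30000e-02 -3.22481e+02]
groove centre y= [-1.00000e-03 -2.90108e+02] width 29.4
x [576.  620.1] ztop 61.3
outer+ [ 1.6400e-01 -1.7012e+02]
inner+ [-5.10000e-02 -1.89124e+02]
inner- [-5.60000e-02 -2.10705e+02]
outer- [-6.90000e-02 -2.31887e+02]
groove centre y= [-5.30000e-02 -1.99914e+02] width 21.6
```

step_arm:
  plan:
    - {"dx":-0.07,"dy":-0.01,"dz":0.14,"ax":0,"ay":0,"az":0,"gripper":0.65}
    - {"dx":-0.07,"dy":-0.02,"dz":0.14,"ax":0,"ay":0,"az":0,"gripper":0.65}
    - {"dx":-0.065,"dy":-0.02,"dz":0.13,"ax":0,"ay":0,"az":0,"gripper":0.65}
    - {"dx":0,"dy":0,"dz":0,"ax":0,"ay":0,"az":0,"gripper":0.65}
    - {"dx":0,"dy":0,"dz":0,"ax":0,"ay":0,"az":0,"gripper":0.65}

```text
clock: 10.8
eef_pos: [440.9, -167.8, 127.0]
tool_rot: [3.141, -0.002, 0.041]
force: [-0.1, -0.7, 1.7]
width: 55.5
gripper_force: 0.0
```

```bash
python3 - <<'E'
from m import *
s=ctrl.read_state();print(s['clock'],s['eef_pos'],s['tool_rot'],s['force'])
b=cloud(grab('wrist')).reshape(-1,3)
tab(b,438,-167,77.5)
E
```

```text
10.8 [ 440.88835994 -167.77652769  126.95775516] [ 3.14078933e+00 -2.31403583e-03  4.08121418e-02] [-0.10193617 -0.7363788   1.74578997]
face [[444.2, -178.1, 50.2], [444.9, -166.4, 61.9], [445.5, -155.3, 72.1]] x=f(y,1,z) [-3.80000e-02  4.44893e+02 -3.00000e-03]
  z 49 y [-178.  -155.3]
  z 55 y [-177.9 -155.4]
  z 61 y [-178.  -155.5]
  z 67 y [-178.2 -155.2]
top [[431.2, -178.5, 74.5], [438.7, -167.0, 77.0], [445.1, -155.5, 78.4]]
```

Two views agree on the tab: (438.1, -167.0), top at 77. The 15 mm groove's centre is y = -290.1 at x = 592, yaw ≈ 0. Descend and grip.

step_arm:
  plan:
    - {"dx":-0.007,"dy":-0.003,"dz":0.08,"ax":0,"ay":0,"az":0,"gripper":0.65}
    - {"dx":0,"dy":0,"dz":0.08,"ax":0,"ay":0,"az":0,"gripper":0.65}
    - {"dx":0,"dy":0,"dz":0.042,"ax":0,"ay":0,"az":0,"gripper":0.65}
    - {"dx":0,"dy":0,"dz":0,"ax":0,"ay":0,"az":0,"gripper":0.65}
    - {"dx":0,"dy":0,"dz":0,"ax":0,"ay":0,"az":0,"gripper":0.2}
    - {"dx":0,"dy":0,"dz":0,"ax":0,"ay":0,"az":0,"gripper":0.2}
    - {"dx":0,"dy":0,"dz":0,"ax":0,"ay":0,"az":0,"gripper":0.2}
    - {"dx":0,"dy":0,"dz":0,"ax":0,"ay":0,"az":0,"gripper":0.2}

```text
clock: 11.85
eef_pos: [437.4, -167.3, 66.5]
tool_rot: [3.141, -0.002, 0.039]
force: [-0.7, -0.2, 5.8]
width: 22.7
gripper_force: 58.7
```

step_arm:
  plan:
    - {"dx":0,"dy":0,"dz":-0.1,"ax":0,"ay":0,"az":0,"gripper":0.2}
    - {"dx":0,"dy":0,"dz":-0.1,"ax":0,"ay":0,"az":0,"gripper":0.2}
    - {"dx":0,"dy":0,"dz":-0.1,"ax":0,"ay":0,"az":0,"gripper":0.2}
    - {"dx":0.125,"dy":0.107,"dz":0,"ax":0,"ay":0,"az":0,"gripper":0.2}
    - {"dx":0.125,"dy":0.107,"dz":0,"ax":0,"ay":0,"az":0,"gripper":0.2}
    - {"dx":0.125,"dy":0.107,"dz":0,"ax":0,"ay":0,"az":0,"gripper":0.2}
    - {"dx":0.125,"dy":0.108,"dz":0,"ax":0,"ay":0,"az":0.025,"gripper":0.2}
    - {"dx":0,"dy":0,"dz":0,"ax":0,"ay":0,"az":0,"gripper":0.2}
    - {"dx":0,"dy":0,"dz":0,"ax":0,"ay":0,"az":0,"gripper":0.2}

```text
clock: 12.98
eef_pos: [590.6, -289.0, 154.9]
tool_rot: [-3.14, 0.002, 0.0]
force: [-0.2, -0.7, -1.7]
width: 23.4
gripper_force: 59.3
```

```bash
python3 - <<'E'
from m import *
s=ctrl.read_state();print(s['clock'],s['eef_pos'],s['tool_rot'],s['force'],s['width'])
im=grab('wrist');b=cloud(im).reshape(-1,3)
groove(b,-290)
g=b[(abs(b[:,0]-592)<25)&(abs(b[:,1]+290)<40)]
for z0 in range(80,172,6):
    q=g[(g[:,2]>z0)&(g[:,2]<=z0+6)]
    if len(q)>5:print(z0,len(q),np.percentile(q,[2,50,98],axis=0).round(1).tolist())
# groove interior cyl fit from front part
q=b[(b[:,0]>604)&(b[:,0]<614)&(abs(b[:,1]+290)<16)&(b[:,2]>30)&(b[:,2]<59)];print(len(q),np.percentile(q,[1,99],axis=0).round(1).tolist() if len(q) else '')
cv2.imwrite('pics/w5.png',cv2.resize(im['color'][...,::-1],(800,600),interpolation=cv2.INTER_CUBIC))
E
```

```text
12.975 [ 590.57062539 -289.00000049  154.92597442] [-3.14025006e+00  2.00750644e-03  2.59915212e-05] [-0.20258387 -0.68206258 -1.68743213] 23.37915846345198
x [579.7 614.8] ztop 61.1
outer+ [  -0.    -258.738]
inner+ [-2.1700e-01 -2.7322e+02]
inner- [ 8.60000e-02 -3.06522e+02]
outer- [-5.00000e-03 -3.22404e+02]
groove centre y= [-6.60000e-02 -2.89871e+02] width 32.5
92 100 [[601.5, -299.4, 92.2], [601.9, -289.9, 95.4], [602.2, -279.2, 97.9]]
98 171 [[601.5, -302.0, 98.1], [601.9, -288.8, 101.1], [602.3, -276.3, 103.9]]
104 191 [[601.6, -302.6, 104.2], [601.9, -288.3, 107.1], [602.4, -275.3, 109.9]]
110 224 [[601.5, -302.8, 110.1], [601.9, -289.4, 113.0], [602.4, -275.3, 115.7]]
116 268 [[601.5, -309.0, 116.1], [601.9, -289.3, 119.4], [602.4, -267.9, 121.9]]
122 445 [[601.4, -312.1, 122.2], [602.0, -288.9, 125.1], [602.5, -266.1, 127.9]]
128 1336 [[592.9, -312.5, 128.2], [599.2, -288.9, 129.5], [602.3, -265.6, 133.5]]
134 308 [[597.4, -304.3, 134.2], [598.0, -289.3, 137.3], [601.6, -274.5, 139.9]]
140 581 [[597.3, -311.9, 140.1], [598.1, -289.3, 143.3], [602.0, -266.7, 145.9]]
146 744 [[597.1, -313.2, 146.1], [598.0, -288.9, 149.0], [602.1, -264.9, 151.9]]
152 844 [[597.1, -313.0, 152.1], [598.1, -289.3, 155.1], [602.0, -264.9, 157.8]]
158 959 [[597.0, -312.9, 158.1], [598.1, -288.6, 161.3], [602.0, -264.8, 163.8]]
164 2554 [[584.3, -306.5, 164.2], [592.9, -289.0, 165.6], [601.9, -271.5, 169.4]]
170 1025 [[580.1, -307.8, 170.2], [596.5, -277.6, 172.8], [602.5, -270.8, 175.8]]
608 [[604.2, -305.6, 34.2], [613.9, -275.6, 54.4]]
```

View pics/w5.png

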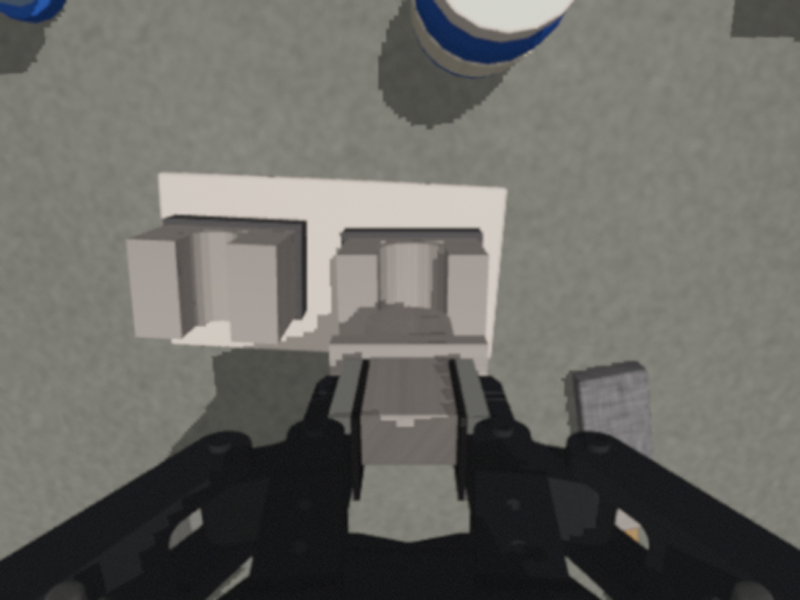

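The view shows the nose gauge in front of the right groove (410,275), centred at y = -289.05 against the groove's -290.4, and 1.8 mm short in x. I'll correct that and descend.

step_arm:
  plan:
    - {"dx":0.005,"dy":0.004,"dz":0.05,"ax":0,"ay":0,"az":0,"gripper":0.2}
    - {"dx":0,"dy":0,"dz":0.04,"ax":0,"ay":0,"az":0,"gripper":0.2}
    - {"dx":0,"dy":0,"dz":0,"ax":0,"ay":0,"az":0,"gripper":0.2}
    - {"dx":0,"dy":0,"dz":0,"ax":0,"ay":0,"az":0,"gripper":0.2}

```text
clock: 13.52
eef_pos: [593.1, -291.0, 128.4]
tool_rot: [3.142, 0.0, -0.0]
force: [-0.1, -0.7, -2.1]
width: 23.1
gripper_force: 59.3
```

step_arm:
  plan:
    - {"dx":-0.002,"dy":-0.002,"dz":0.012,"ax":0,"ay":0,"az":0,"gripper":0.2}
    - {"dx":0,"dy":0,"dz":0.01,"ax":0,"ay":0,"az":0,"gripper":0.2}
    - {"dx":0,"dy":0,"dz":0,"ax":0,"ay":0,"az":0,"gripper":0.2}

```text
clock: 13.9
eef_pos: [592.4, -290.2, 121.6]
tool_rot: [-3.141, 0.0, -0.0]
force: [0.5, -0.2, -1.8]
width: 23.4
gripper_force: 59.3
```

step_arm:
  plan:
    - {"dx":0,"dy":0,"dz":0.009,"ax":0,"ay":0,"az":0,"gripper":0.2}
    - {"dx":0,"dy":0,"dz":0.009,"ax":0,"ay":0,"az":0,"gripper":0.2}
    - {"dx":0,"dy":0,"dz":0,"ax":0,"ay":0,"az":0,"gripper":0.2}

```text
clock: 14.28
eef_pos: [592.4, -290.3, 116.2]
tool_rot: [-3.141, 0.001, -0.0]
force: [0.2, -1.0, -2.1]
width: 23.4
gripper_force: 59.3
```

step_arm:
  plan:
    - {"dx":0,"dy":0,"dz":0.009,"ax":0,"ay":0,"az":0,"gripper":0.2}
    - {"dx":0,"dy":0,"dz":0.009,"ax":0,"ay":0,"az":0,"gripper":0.2}
    - {"dx":0,"dy":0,"dz":0,"ax":0,"ay":0,"az":0,"gripper":0.2}

```text
clock: 14.65
eef_pos: [592.4, -290.2, 110.8]
tool_rot: [-3.141, 0.001, -0.0]
force: [-0.9, -0.5, -1.9]
width: 22.8
gripper_force: 59.3
```

step_arm:
  plan:
    - {"dx":0,"dy":0,"dz":0.01,"ax":0,"ay":0,"az":0,"gripper":0.2}
    - {"dx":0,"dy":0,"dz":0.01,"ax":0,"ay":0,"az":0,"gripper":0.2}
    - {"dx":0,"dy":0,"dz":0.007,"ax":0,"ay":0,"az":0,"gripper":0.2}
    - {"dx":0,"dy":0,"dz":0,"ax":0,"ay":0,"az":0,"gripper":0.2}

```text
clock: 15.15
eef_pos: [592.4, -290.3, 102.7]
tool_rot: [-3.141, 0.0, -0.0]
force: [-0.1, -0.5, -2.0]
width: 23.0
gripper_force: 59.3
```

step_arm:
  plan:
    - {"dx":0,"dy":0,"dz":0.004,"ax":0,"ay":0,"az":0,"gripper":0.2}
    - {"dx":0,"dy":0,"dz":0.004,"ax":0,"ay":0,"az":0,"gripper":0.2}
    - {"dx":0,"dy":0,"dz":0,"ax":0,"ay":0,"az":0,"gripper":0.2}

```text
clock: 15.52
eef_pos: [592.5, -290.3, 100.5]
tool_rot: [-3.141, 0.0, -0.0]
force: [0.1, -0.2, -0.9]
width: 22.8
gripper_force: 59.3
```

step_arm:
  plan:
    - {"dx":0,"dy":0,"dz":0.004,"ax":0,"ay":0,"az":0,"gripper":0.2}
    - {"dx":0,"dy":0,"dz":0,"ax":0,"ay":0,"az":0,"gripper":0.2}

```text
clock: 15.78
eef_pos: [592.5, -290.3, 99.3]
tool_rot: [-3.141, 0.0, -0.0]
force: [-1.0, 0.9, -0.8]
width: 22.9
gripper_force: 59.3
```

step_arm:
  plan:
    - {"dx":0,"dy":0,"dz":0.003,"ax":0,"ay":0,"az":0,"gripper":0.2}
    - {"dx":0,"dy":0,"dz":0,"ax":0,"ay":0,"az":0,"gripper":0.2}

```text
clock: 16.02
eef_pos: [592.7, -290.4, 98.6]
tool_rot: [3.142, -0.0, -0.0]
force: [0.5, -0.2, 0.0]
width: 23.0
gripper_force: 59.5
```

step_arm:
  plan:
    - {"dx":0,"dy":0,"dz":0.003,"ax":0,"ay":0,"az":0,"gripper":0.2}
    - {"dx":0,"dy":0,"dz":0,"ax":0,"ay":0,"az":0,"gripper":0.2}

```text
clock: 16.27
eef_pos: [592.7, -290.5, 98.1]
tool_rot: [3.142, -0.0, -0.0]
force: [-0.2, 0.8, 3.1]
width: 23.4
gripper_force: 60.0
```

Contact is at the groove-bottom height with no side force: fully home. Release and rise.

step_arm:
  plan:
    - {"dx":0,"dy":0,"dz":-0.001,"ax":0,"ay":0,"az":0,"gripper":0.2}
    - {"dx":0,"dy":0,"dz":0,"ax":0,"ay":0,"az":0,"gripper":0.35}
    - {"dx":0,"dy":0,"dz":0,"ax":0,"ay":0,"az":0,"gripper":0.5}
    - {"dx":0,"dy":0,"dz":0,"ax":0,"ay":0,"az":0,"gripper":0.6}
    - {"dx":0,"dy":0,"dz":-0.05,"ax":0,"ay":0,"az":0,"gripper":0.65}
    - {"dx":0,"dy":0,"dz":-0.15,"ax":0,"ay":0,"az":0,"gripper":0.65}
    - {"dx":0,"dy":0,"dz":-0.1,"ax":0,"ay":0,"az":0,"gripper":0.65}
    - {"dx":0,"dy":0,"dz":0,"ax":0,"ay":0,"az":0,"gripper":0.65}
    - {"dx":0,"dy":0,"dz":0,"ax":0,"ay":0,"az":0,"gripper":0.65}

```text
clock: 17.4
eef_pos: [592.3, -290.0, 187.9]
tool_rot: [-3.141, 0.0, 0.0]
force: [0.5, -0.3, -0.6]
width: 55.2
gripper_force: 0.0
```

```bash
python3 - <<'E'
from m import *
s=ctrl.read_state();print(s['clock'],s['eef_pos'],s['force'],s['width'])
b=cloud(grab('wrist')).reshape(-1,3)
tab(b,592.5,-290.4,109.5)
im=grab('scene');print('hollow, scene');tab(cloud(im).reshape(-1,3),592,249,104)
E
```

```text
17.4 [ 592.32764929 -290.02996376  187.94109023] [ 0.46146083 -0.26094247 -0.58796741] 55.23409613329908
face [[599.7, -302.1, 82.1], [600.2, -290.5, 94.2], [600.6, -279.4, 104.2]] x=f(y,1,z) [-1.00000e-03  6.00186e+02 -2.00000e-03]
  z 81 y [-301.6 -279.3]
  z 87 y [-302.1 -279.6]
  z 93 y [-302.1 -279.4]
  z 99 y [-302.1 -279.6]
top [[587.2, -302.4, 106.3], [594.1, -290.5, 109.0], [600.4, -279.2, 110.3]]
hollow, scene
face [[586.2, 239.4, 77.6], [596.9, 253.7, 87.2], [599.1, 262.8, 97.6]] x=f(y,1,z) [-1.6800e-01  5.9655e+02 -2.4000e-02]
  z 76 y [240.2 262. ]
  z 82 y [239.5 262.5]
  z 88 y [239.8 262.6]
  z 94 y [242.2 262.8]
top [[582.5, 239.5, 100.5], [590.6, 251.2, 103.5], [597.9, 262.7, 106.7]]
```

The nose gauge is upright (tab top at 109, edges vertical) and centred. The hollow gauge still stands seated at the same pose and height. Handing in.

```bash
python3 -c "
from cell import ctrl
print(ctrl.finish_job())"
```

```text
the job is handed in; nothing more can be done
None
```

I handed the job in at about 17 s: the hollow gauge is seated on the 15 mm ridge (the +y end of its tray), leaning about 2° within its side play, and the nose gauge stands upright in the 15 mm groove (the -y one). I identified both by camera measurement and confirmed each by touch on that sample only (peak reading about 5 N), without trying the gauges on the other samples.

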